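# Shift the plate shaker into third

### The job

The plate shaker's red-knobbed gear lever stands somewhere in the left-hand column of its H-shaped gate. Push it gently along the gate with your fingertips or the outside of your fingers: level with the crossbar, across to the right, then forward (away from the robot) into the third slot, the one marked with three dots, until it is fully home, and leave it there. Do not pinch the knob, never push it hard, and leave the microplate, the vials and everything else on the bench where they are.

Things in the scene. Friction and masses are not known exactly. Their poses are not given: they have to be found in the camera images.
- shaker: White plate shaker, heavy, fixed. Origin on the table, straight under the lever's pivot and the gate's middle; x forward (away from the robot; yaw within 0.35 rad), y left, z up. Its housing covers x -95 to 265, y -170 to 170 mm, deck 66 mm above the table. The shaking platform beyond the lever covers x 105 to 255 mm, top at 85 mm.
- gate_middle (a point): Middle of the H gate's crossbar, on top of the aluminium gate plate (110 x 120 mm), 75 mm over the shaker's origin. Columns run along the shaker's x at y = +20 (left) and -20 mm (right), x -29 to 29 mm; the crossbar joins them along y at x = 0. All channels are 17 mm wide; inner corners are rounded. Dots: 1 front left, 2 rear left, 3 front right, 4 rear right (front = +x).
- slot_three (a point): Point in the third slot (front right, three dots), level with the gate plate's top, 20.5 mm forward and 20 mm right of the gate's middle. With the lever home there the knob's centre is at about x = 50, y = -42, z = 141 mm in the shaker's frame.
- knob (a point): Centre of the red ball knob, 34 mm in diameter, on a 10 mm thick steel stick; 150 mm from the pivot, which is 5 mm above the shaker's origin. The knob reaches about 45 mm left or right and 50 mm forward or back of upright. Moving it takes about 3 N; it stays where it is left; the gate's walls stop it with a slight give (about 4 N/mm at the knob).
- shift_across (a joint): Sideways lean of the lever about the shaker's x axis, rad: 0 upright, positive to the right (-y). About -0.29 in the left column, +0.29 in the right column.
- shift_forward (a joint): Fore-and-aft lean of the lever, rad: 0 upright (in line with the crossbar), positive forward (+x). About +0.34 at the front end of a slot, -0.34 at the rear end. The lever can cross only while within about 0.05 of 0 (7 mm at the knob); the rounded corners help from about 0.1.
- microplate: Black 96-well plate, 86 x 128 x 15 mm, lying loose on the shaking platform; origin at the centre of its underside. Bystander: leave it.
- vial_left: Small jar with a blue cap, 26 mm in diameter, 50 mm high, standing on the shaker's deck left of the gate; origin at the centre of its underside. Bystander.
- vial_right: Small jar with a yellow cap, 26 mm in diameter, 50 mm high, standing on the shaker's deck right of the gate; origin at the centre of its underside. Bystander.
- tip_box: Blue pipette tip box, 80 x 120 x 54 mm, on the table to the right; origin at the centre of its underside. Bystander.
- reagent: Brown bottle with a blue cap, 64 mm in diameter, 140 mm high, on the table to the right; origin at the centre of its underside. Bystander.
- beaker: White cup, 70 mm across, 90 mm high, on the table to the left; origin at the centre of its underside. Bystander.
- pipette: Blue and white pipette lying on the table to the left, 280 mm long along its x, 26 mm thick; origin under its middle. Bystander.

How it is judged:
By the outcome, as a careful person would: the job done as asked, in the order asked, and still so for the second after the job is handed in, with the robot touching nothing.
It also fails if it takes over 48 s, if anything falls off the work surface, if the arm or the gripper's body presses on something with over 40 N, if the wrist force passes 120 N, or if a joint passes its speed limit or range.

### The arm

A 7-joint arm with a two-finger parallel gripper is mounted at the origin on the work surface. World frame = base frame: x ahead of the robot, y to its left, z up, the work surface at z = 0. Lengths are in m, angles in rad, forces in N, time in s.
With the tool pointing down it reaches from about 0.425 to 0.925 m from the base axis. Payload 6.8 kg.
Tool frame: the origin (TCP) lies midway between the tips of the shut fingers; the grasp point (between the pads) lies 19 mm behind it; x points along the fingers, z is the direction in which the jaws open and shut, and the axes are right-handed (so a half turn about x gives the same grasp; the last joint's range is limited). The gripper opens to 85 mm and grips with 20 to 120 N. Pads are 22 mm wide; open, the fingers measure 114 mm over their backs; the gripper's body (76 mm by 85 mm) begins 54 mm behind the grasp point. The pads swing forward as they close: fully open they stand 13 mm farther back than shut.
Start: joints at [1.223, 0.477, 0.022, 1.555, -0.011, 1.109, -0.083], TCP at [0.16, -0.656, 0.231] pointing down, gripper open.
Joint ranges: [-2.96, 2.96], [-0.34, 2.1], [-1.41, 1.46], [0.24, 2.44], [-1.37, 4.51], [0.17, 1.92], [-2.96, 2.96]. Speed limits (rad/s): [2.39, 2.39, 3.14, 3.14, 3.14, 3.14, 3.14].

### API

Orientations are given as a unit quaternion [w, x, y, z].
In Python, from station import bot gives the robot as it stands. The module is installed in compiled form; this text tells all that it offers.
- The arm moves only by the shell command python3 -m jog 'ROWS' [FORCE]. ROWS is text: rows parted by semicolons, each of 7 numbers parted by spaces: the shift along the tool's x, y, z in mm, then the turn, a rotation vector about the tool's x, y, z in units of 6 degrees (1.0 is 6 degrees), then the finger opening in mm, from 0 to 85.4. A call has 1 to 5 rows; each row shifts and turns the commanded pose from where the row before left it, along the tool's axes as they then stand; what a row does not reach is not made up. A row lasts 1/10 s, in which the tool goes at most 50 mm and 8.59 degrees, less where a joint would pass 70% of its speed; a pose out of reach is approached as far as the arm can. A call with a gripper value outside its range is refused whole. The fingers move at their own pace and stop on an object; FORCE is the grip in N (left out, the last holds). Time passes only in rows, so rows that do not move let the fingers close. It gives the time, the measured TCP pose, the force and the opening at its end, in the units of the state.
- bot.get_obs(): the state, without advancing time (a new reading comes with each control period).
- bot.read_camera(name): name is "side" or "top"; returns (picture, depth): 480x640x3 uint8, red, green, blue; 480x640 float32, m along the optical axis (not along the pixel's ray), 0 where there is no reading.
- bot.calibration(name): a dict with "fx", "fy", "cx", "cy" (pixels), "T" (4x4, takes a point from camera to world coordinates). Camera axes: x right, y up, looking along -z (the intrinsics and any distortion apply to the point x, -y, -z); pixel columns grow to the right and rows downward; lengths in m; the calibration is good to about 2 mm. A picture is of the moment at which its call begins. calibration takes no time and is no camera call.
- bot.hand_in(): hands the job in, once; it reports no verdict.
The state is a dict: "t": time; "q": joint angles; "joint_vel": joint speeds; "joint_torque": joint torques, N m; "eef_pos": TCP position; "tool_rot": TCP orientation; "contact_force": force on the tool from outside, world axes, zero at the start; "torque": the same for the moment, N m; "gripper_width": opening from 0.0 (shut) to 1.0 (fully open).
Only numpy, scipy, OpenCV 4.12 (cv2) and the standard library are available. Lean on these libraries where they do the work, as an engineer would, in place of code of your own. Each camera call takes 0.05 s, during which the arm holds its last target.

## Working session

There is one attempt and no reset: what is moved stays moved. The work goes in short steps, Python scripts to look and compute and a shell command to move; the robot and the scene stay as the last step left them, time stands still between calls to the robot, and variables do not carry over. Pictures are saved under pics/ and viewed, and the job is handed in when it is done.

```bash
mkdir -p pics; python3 - <<'E'
from station import bot
import cv2,numpy as np
o=bot.get_obs();print(o)
for n in("side","top"):
    p,d=bot.read_camera(n);cv2.imwrite(f"pics/{n}0.png",p[:,:,::-1]);np.save(f"pics/{n}0.npy",d)
    print(n,bot.calibration(n))
E
```

```text
{'t': 0.0, 'q': array([ 1.22290813,  0.47778942,  0.02235158,  1.55644685, -0.0114942 ,
        1.10928547, -0.08304401]), 'joint_vel': array([-0.00064682,  0.00055003,  0.00149247, -0.00035645, -0.00024975,
        0.00108105,  0.0010389 ]), 'joint_torque': array([ 3.17076660e-05, -5.96448541e+01,  1.60845000e+00, -2.81201595e+01,
        1.25332241e-02,  9.22433945e-03,  1.81033130e-06]), 'eef_pos': array([ 0.16014884, -0.65512473,  0.23033505]), 'tool_rot': array([ 0.55569855,  0.43693935,  0.5567598 , -0.43623576]), 'contact_force': array([ 0.20580641, -0.18344071,  0.46158872]), 'torque': array([-0.06755708,  0.04904426,  0.00404687]), 'gripper_width': 0.9987533358814435}
side {'fx': 532.5341734966396, 'fy': 532.5341734966396, 'cx': 319.42450384770996, 'cy': 244.51109567496454, 'T': array([[ 0.9722757 ,  0.13841585, -0.18847018,  0.29713323],
       [-0.23350088,  0.61792131, -0.75076667, -0.95448517],
       [ 0.01254174,  0.77396014,  0.6331101 ,  0.90049665],
       [ 0.        ,  0.        ,  0.        ,  1.        ]])}
top {'fx': 609.1663425225242, 'fy': 609.1663425225242, 'cx': 320.50516518363605, 'cy': 234.55222681093375, 'T': array([[ 0.01791426,  0.988413  , -0.15072763,  0.3090121 ],
       [-0.99982554,  0.01850659,  0.00252789, -0.00281709],
       [ 0.00528805,  0.15065605,  0.9885721 ,  1.58758658],
       [ 0.        ,  0.        ,  0.        ,  1.        ]])}
```

View pics/side0.png

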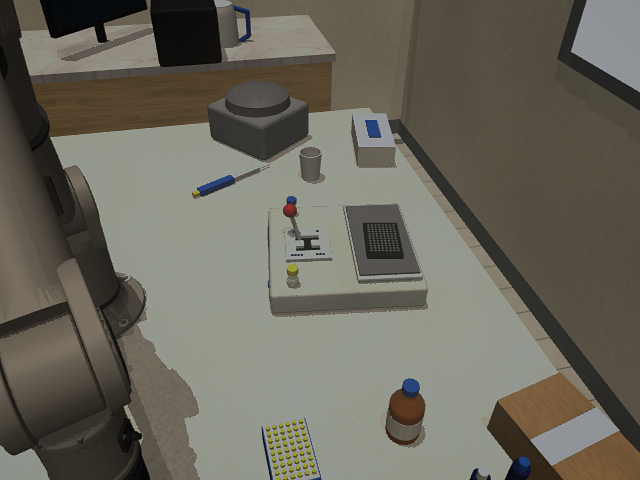

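View pics/top0.png

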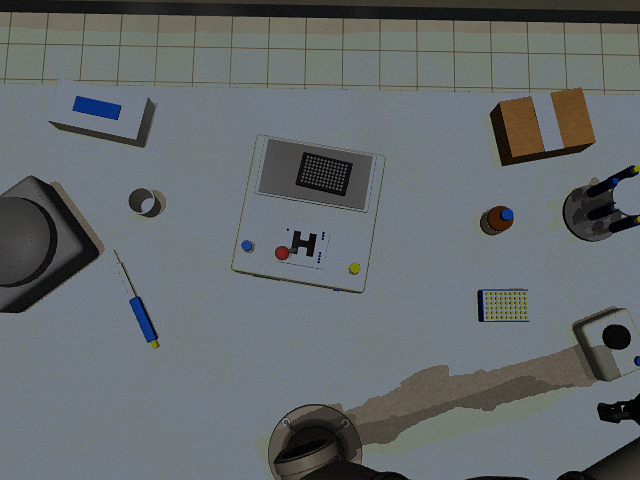

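```bash
cat > h.py <<'E'
import numpy as np,cv2
from station import bot
from scipy.spatial.transform import Rotation as R
def ray(n,u,v):
    c=bot.calibration(n);T=c["T"]
    d=np.array([(u-c["cx"])/c["fx"],-(v-c["cy"])/c["fy"],-1.]);return T[:3,3],T[:3,:3]@d
def px_z(n,u,v,z):
    o,d=ray(n,u,v);return o+d*(z-o[2])/d[2]
def proj(n,p):
    c=bot.calibration(n);T=c["T"];q=T[:3,:3].T@(np.asarray(p)-T[:3,3])
    return c["cx"]+c["fx"]*q[0]/-q[2],c["cy"]-c["fy"]*q[1]/-q[2]
E
python3 - <<'E'
import cv2
p=cv2.imread("pics/top0.png")[125:300,225:395];cv2.imwrite("pics/c_top.png",cv2.convertScaleAbs(cv2.resize(p,None,fx=3.4,fy=3.4,interpolation=cv2.INTER_CUBIC),alpha=1.5))
p=cv2.imread("pics/side0.png")[190:315,260:430];cv2.imwrite("pics/c_side.png",cv2.resize(p,None,fx=4.5,fy=4.5,interpolation=cv2.INTER_CUBIC))
E
```

```text
(no output)
```

View pics/c_top.png

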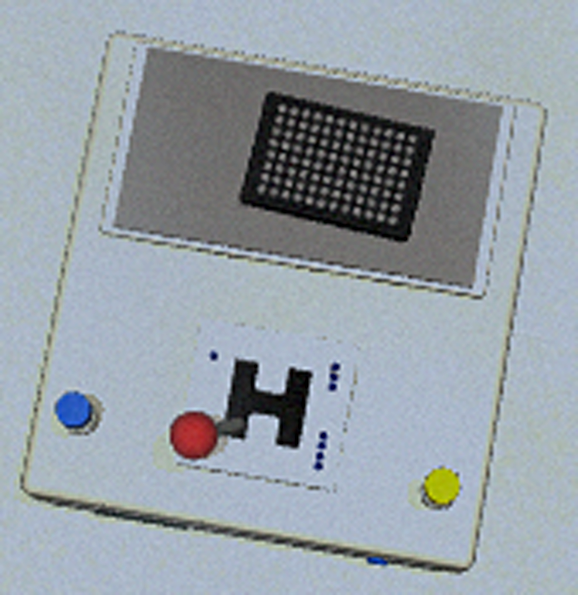

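View pics/c_side.png

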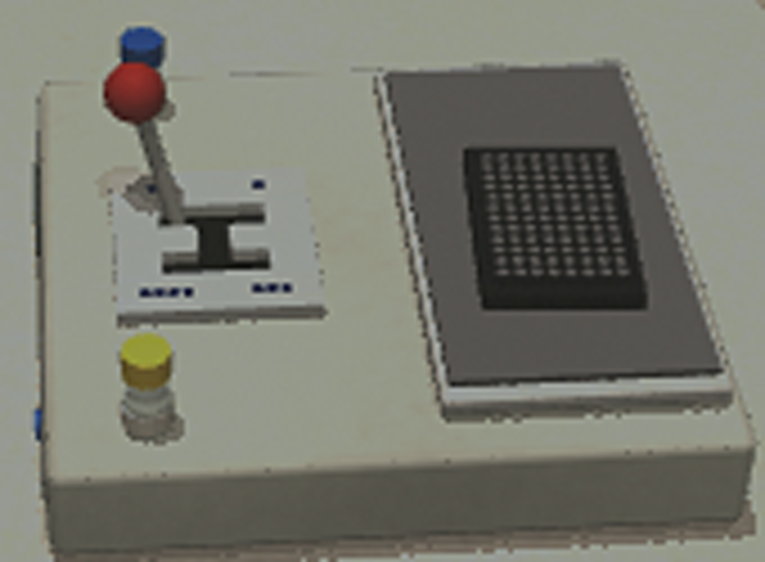

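```bash
python3 - <<'E'
from h import *
C=lambda u,v:(225+u/3.4,125+v/3.4)
S=lambda u,v:(260+u/4.5,190+v/4.5)
g=px_z("top",*C(268,403),.075);print("gate top",g)
print("gate side",px_z("side",*S(215,240),.075))
cs=[px_z("top",*C(*c),.066) for c in[(108,32),(547,104),(470,570),(22,492)]]
for c in cs:print(c)
m=np.mean(cs,0);e=cs[0]+cs[1]-cs[2]-cs[3];yaw=np.arctan2(e[1],e[0]);e2=cs[0]+cs[3]-cs[1]-cs[2];y2=np.arctan2(-e2[0],e2[1])
print("yaw",yaw,y2,"sizes",np.linalg.norm(e)/2,np.linalg.norm(e2)/2)
for y in(yaw,y2):
  print("origin from housing",m[:2]-.085*np.array([np.cos(y),np.sin(y)]))
y=(yaw+y2)/2
A=np.array([[np.cos(y),-np.sin(y)],[np.sin(y),np.cos(y)]])
# knob triangulate
o1,d1=ray("top",*C(194,435));o2,d2=ray("side",*S(135,92))
t=np.linalg.lstsq(np.c_[d1,-d2],o2-o1,rcond=None)[0]
a=o1+t[0]*d1;b=o2+t[1]*d2;print("knob",a,b,"shaker", A.T@((a+b)[:2]/2-g[:2]))
for n,p in[("vialL",C(75,410)),("vialR",C(442,487))]:
  q=px_z("top",*p,.116);print(n,q,A.T@(q-g)[:2])
for p in[(270,94),(433,129),(408,240),(241,202)]:
  q=px_z("top",*C(*p),.1);print("plate",A.T@(q-g)[:2])
d=np.load("pics/top0.npy");print(d[243,303],d[250,282])
E
```

```text
gate top [0.51610304 0.03470075 0.075     ]
gate side [0.51604536 0.0351082  0.075     ]
[0.80024745 0.16306196 0.066     ]
[ 0.75014125 -0.1716061   0.066     ]
[ 0.39661529 -0.11577228  0.066     ]
[0.4478555  0.21449098 0.066     ]
yaw -0.15079457224134338 -0.1512522947636105 sizes 0.35701029477842355 0.3363052008416272
origin from housing [0.51467945 0.03531266]
origin from housing [0.51468531 0.03535112]
knob [0.48293883 0.08434325 0.14479615] [0.48286561 0.08435022 0.14478775] shaker [-0.04029215  0.04408583]
vialL [0.50285372 0.17177307 0.116     ] [-0.03372104  0.13351875]
vialR [ 0.452374   -0.09166074  0.116     ] [-0.04399256 -0.13451123]
plate [0.22479645 0.03723898]
plate [ 0.21891025 -0.0862196 ]
plate [ 0.13297969 -0.08158894]
plate [0.14035695 0.04414325]
1.5349715 1.4377946
```

```bash
cat >> h.py <<'E'
G=np.array([.5155,.035]);YAW=-.151
A=np.array([[np.cos(YAW),-np.sin(YAW)],[np.sin(YAW),np.cos(YAW)]])
def st():
    o=bot.get_obs();q=o["tool_rot"];M=R.from_quat([q[1],q[2],q[3],q[0]]).as_matrix()
    p=o["eef_pos"];s=A.T@(p[:2]-G);f=A.T@o["contact_force"][:2]
    print("t %.2f shaker mm %s z %.1f | F shaker %s Fz %.1f w %.2f"%(o["t"],np.round(s*1e3,1),p[2]*1e3,np.round(f,1),o["contact_force"][2],o["gripper_width"]))
    return o,M,p
def to(sx,sy,z):
    "tool-frame shift to reach shaker-frame point (mm)"
    o,M,p=st();w=np.r_[G+A@np.array([sx,sy])/1e3,z/1e3]
    print("shift tool mm",np.round(M.T@(w-p)*1e3,1))
def look(n,name):
    p,d=bot.read_camera(n);u,v=map(int,proj(n,[*G,.1]))
    c=p[v-75:v+75,u-100:u+100,::-1];cv2.imwrite(f"pics/{name}.png",cv2.resize(c,None,fx=4,fy=4,interpolation=cv2.INTER_CUBIC))
    # knob centroid (red)
    h=cv2.cvtColor(p,cv2.COLOR_RGB2HSV);m=(((h[...,0]<6)|(h[...,0]>174))&(h[...,1]>140)&(h[...,2]>50)).astype(np.uint8)
    m[:v-75]=0;m[v+75:]=0;m[:,:u-100]=0;m[:,u+100:]=0
    ys,xs=np.nonzero(m);
    if len(xs): 
        print(n,"red",len(xs),xs.mean(),ys.mean()); k=px_z(n,xs.mean(),ys.mean(),.148); print(" knob shaker mm approx",np.round(A.T@(k[:2]-G)*1e3,1))
E
python3 - <<'E'
from h import *
o,M,p=st();print(M.round(3))
e=A.T@M[:2]; print("tool axes yaw rel shaker: y",np.degrees(np.arctan2(e[1,1],e[0,1])),"z",np.degrees(np.arctan2(e[1,2],e[0,2])))
to(-60,-200,230);to(-90,46,230);to(-90,46,135)
# aligned target orientations: tool x down
for k in range(4):
    a=YAW+k*np.pi/2; z=np.array([np.cos(a),np.sin(a),0]);x=np.array([0,0,-1.]);y=np.cross(z,x)
    T=np.c_[x,y,z];print(k,"rotvec tool deg/6",np.degrees(R.from_matrix(M.T@T).as_rotvec())/6)
E
```

```text
t 0.10 shaker mm [-247.5 -735.8] z 230.4 | F shaker [ 0.4 -0.1] Fz -0.8 w 1.00
[[-0.001  0.971  0.238]
 [ 0.002  0.238 -0.971]
 [-1.    -0.    -0.002]]
tool axes yaw rel shaker: y 22.392182937014052 z -67.60782928487043
t 0.10 shaker mm [-247.5 -735.8] z 230.4 | F shaker [ 0.4 -0.1] Fz -0.8 w 1.00
shift tool mm [   1.1  377.5 -424. ]
t 0.10 shaker mm [-247.5 -735.8] z 230.4 | F shaker [ 0.4 -0.1] Fz -0.8 w 1.00
shift tool mm [   1.4  443.4 -662.8]
t 0.10 shaker mm [-247.5 -735.8] z 230.4 | F shaker [ 0.4 -0.1] Fz -0.8 w 1.00
shift tool mm [  96.4  443.4 -662.7]
0 rotvec tool deg/6 [-1.12679679e+01 -1.44335038e-02 -8.06653105e-03]
1 rotvec tool deg/6 [-2.62679627e+01 -5.95242160e-03 -2.10350662e-02]
2 rotvec tool deg/6 [ 1.87320247e+01 -8.97847953e-03  1.60652600e-02]
3 rotvec tool deg/6 [ 3.73202864 -0.01509876  0.00427259]
```

```bash
python3 -m jog '0 0 0 1.25 0 0 0; 0 20 -20 1.25 0 0 0; 0 28 -36 1.23 0 0 0; 0 28 -36 0 0 0 0; 0 28 -36 0 0 0 0' 20; python3 -m jog '0 28 -36 0 0 0 0;0 28 -36 0 0 0 0;0 28 -36 0 0 0 0;0 0 -45 0 0 0 0;0 0 -45 0 0 0 0'; python3 -c "
from h import *
to(-60,-200,230);to(-90,46,230)
o,M,p=st();print((A.T@M[:2]).round(3))"
```

```text
t: 0.6
eef_pos: [0.2737, -0.5339, 0.2309]
tool_rot: [0.46, 0.536, 0.461, -0.536]
contact_force: [0.3, -0.3, 0.5]
gripper_width: 0.147
t: 1.1
eef_pos: [0.3866, -0.3503, 0.2308]
tool_rot: [-0.461, -0.536, -0.461, 0.536]
contact_force: [0.0, -0.3, -0.7]
gripper_width: 0.0
t 1.10 shaker mm [ -69.5 -400.3] z 230.8 | F shaker [ 0.1 -0.3] Fz -0.7 w 0.00
shift tool mm [   0.9    9.8 -200.3]
t 1.10 shaker mm [ -69.5 -400.3] z 230.8 | F shaker [ 0.1 -0.3] Fz -0.7 w 0.00
shift tool mm [   1.   -19.9 -446.3]
t 1.10 shaker mm [ -69.5 -400.3] z 230.8 | F shaker [ 0.1 -0.3] Fz -0.7 w 0.00
[[-0.001  1.     0.001]
 [ 0.     0.001 -1.   ]]
```

```bash
python3 -m jog '0 0 -45 0 0 0 0;0 0 -45 0 0 0 0;0 0 -45 0 0 0 0;0 0 -45 0 0 0 0;0 0 -45 0 0 0 0'; python3 -m jog '0 0 -45 0 0 0 0;0 -10 -45 0 0 0 0;0 -8 -45 0 0 0 0;0 0 -45 0 0 0 0;0 0 -39 0 0 0 0'; python3 -c "
from h import *
to(-88,44,135)
look('side','s1');look('top','t1')"
```

```text
t: 1.6
eef_pos: [0.4193, -0.1281, 0.2312]
tool_rot: [-0.461, -0.536, -0.461, 0.536]
contact_force: [0.9, -1.0, -0.5]
gripper_width: -0.007
t: 2.1
eef_pos: [0.4343, 0.0915, 0.2314]
tool_rot: [0.461, 0.536, 0.461, -0.536]
contact_force: [0.8, -0.2, -0.1]
gripper_width: -0.002
t 2.10 shaker mm [-88.8  43.7] z 231.4 | F shaker [ 0.8 -0. ] Fz -0.1 w -0.00
shift tool mm [96.4  0.8 -0.3]
side red 117 289.017094017094 209.4957264957265
 knob shaker mm approx [-42.   43.5]
```

View pics/s1.png

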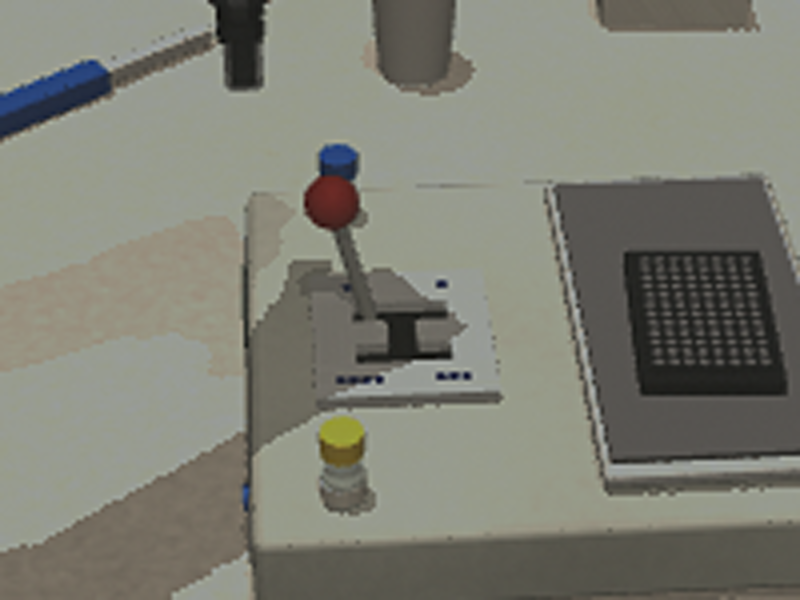

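The side view shows the shut fingers at about (245,60) in the crop, behind the knob at (332,202). The way down is clear.

```bash
python3 -m jog '32 0 0 0 0 0 0;32 0 0 0 0 0 0;32 0 0 0 0 0 0;0 6 0 0 0 0 0;0 3 0 0 0 0 0'; python3 -c "
from h import *
st()
look('side','s2')"
```

```text
t: 2.7
eef_pos: [0.4442, 0.0875, 0.1356]
tool_rot: [-0.461, -0.536, -0.461, 0.537]
contact_force: [0.9, -0.2, 0.3]
gripper_width: 0.005
t 2.70 shaker mm [-78.4  41.1] z 135.6 | F shaker [ 0.9 -0. ] Fz 0.3 w 0.00
side red 125 289.192 209.792
 knob shaker mm approx [-41.6  42.2]
```

View pics/s2.png

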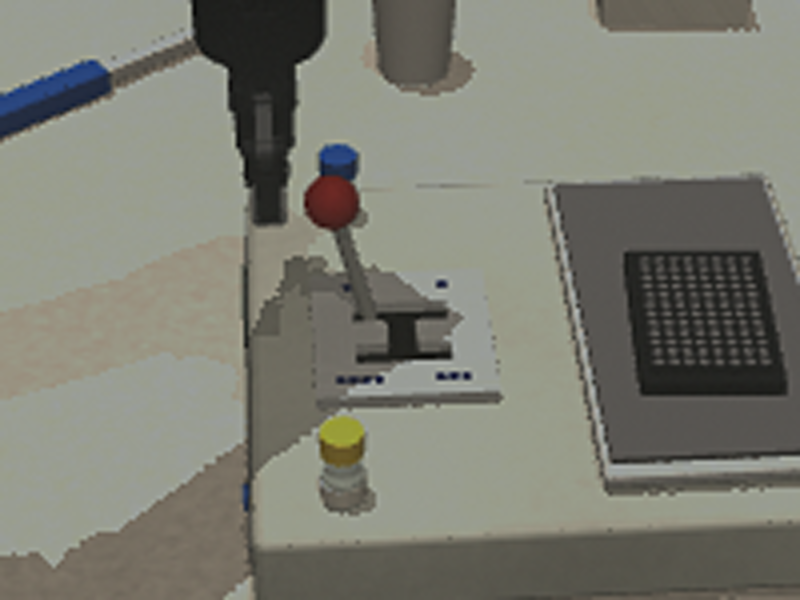

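```bash
python3 -m jog '0 5 -2 0 0 0 0;0 4 0 0 0 0 0;0 3 0 0 0 0 0;0 3 0 0 0 0 0;0 3 0 0 0 0 0'; python3 -c "
from h import *
st()";python3 -m jog '0 4 0 0 0 0 0;0 4 0 0 0 0 0;0 4 0 0 0 0 0;0 4 0 0 0 0 0;0 4 0 0 0 0 0'; python3 -c "
from h import *
st()
look('side','s3')"
```

```text
t: 3.25
eef_pos: [0.4612, 0.0875, 0.1354]
tool_rot: [-0.461, -0.536, -0.461, 0.536]
contact_force: [-3.2, 2.0, 2.9]
gripper_width: -0.001
t 3.25 shaker mm [-61.5  43.7] z 135.4 | F shaker [-3.5  1.5] Fz 2.9 w -0.00
t: 3.75
eef_pos: [0.4819, 0.0841, 0.1353]
tool_rot: [0.461, 0.536, 0.461, -0.536]
contact_force: [-3.5, 1.3, 1.8]
gripper_width: -0.005
t 3.75 shaker mm [-40.6  43.5] z 135.3 | F shaker [-3.6  0.8] Fz 1.8 w -0.01
side red 118 300.2457627118644 207.34745762711864
 knob shaker mm approx [-14.4  50.6]
```

View pics/s3.png

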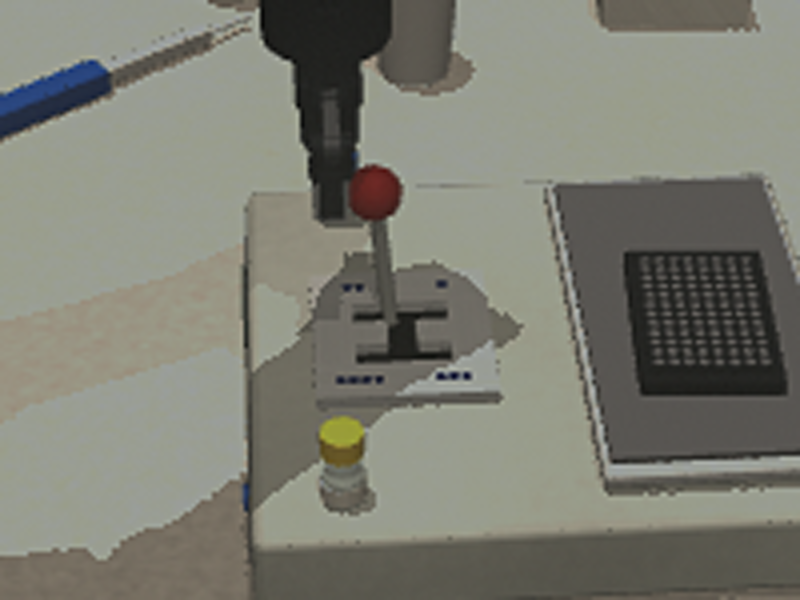

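```bash
cat >> h.py <<'E'
def knobp(f,a):
    d=np.array([np.sin(f),-np.cos(f)*np.sin(a),np.cos(f)*np.cos(a)])*.15
    return np.r_[G+A@d[:2],d[2]+.005],d*1e3
def fit(cu,cv,n="side"):
    "lever angles from knob centre in the 4x look() crop"
    from scipy.optimize import least_squares
    u,v=map(int,proj(n,[*G,.1]));t=np.array([u-100+cu/4-.375,v-75+cv/4-.375])
    r=least_squares(lambda x:np.array(proj(n,knobp(*x)[0]))-t,[0,0]).x
    print("f,a",r.round(3),"knob mm",knobp(*r)[1].round(1))
E
python3 -c "
from h import *
fit(332,202);fit(374,193)"
```

```text
f,a [-0.272 -0.372] knob mm [-40.4  52.6 134.6]
f,a [-0.097 -0.367] knob mm [-14.5  53.6 139.3]
```

```bash
python3 -c "
from h import *
u,v=map(int,proj('side',[*G,.1]));print(u,v,u-100+332/4,v-75+202/4, proj('side',knobp(-.27,-.29)[0]),proj('side',[.4829,.0843,.1448]))"
```

```text
307 235 290.0 210.5 (np.float64(289.92243231276217), np.float64(211.48195530169144)) (np.float64(290.01777233846656), np.float64(210.45033080310859))
```

```bash
python3 -m jog '0 4 0 0 0 0 0;0 4 0 0 0 0 0;0 3 0 0 0 0 0;0 3 0 0 0 0 0;0 0 0 0 0 0 0'; python3 -c "
from h import *
st()
look('side','s4')"
```

```text
t: 4.3
eef_pos: [0.4959, 0.082, 0.1353]
tool_rot: [0.461, 0.536, 0.461, -0.536]
contact_force: [-1.5, 1.4, 1.4]
gripper_width: -0.002
t 4.30 shaker mm [-26.5  43.5] z 135.3 | F shaker [-1.7  1.2] Fz 1.4 w -0.00
side red 118 306.04237288135596 207.09322033898306
 knob shaker mm approx [-0.2 50.8]
```

View pics/s4.png

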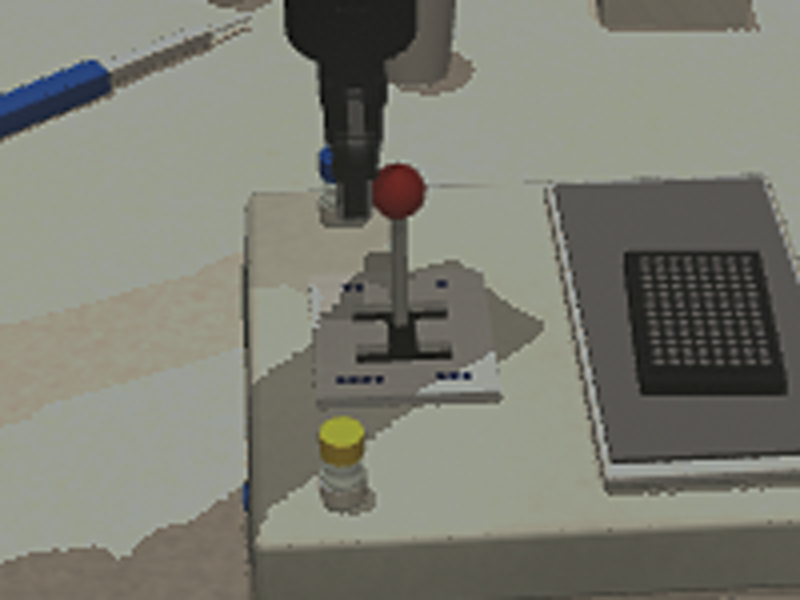

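```bash
python3 -c "
from h import *
fit(398,190)";python3 -m jog '0 -14 0 0 0 0 0;0 -4 -24 0 0 0 0;0 0 -22 0 0 0 0;0 22 0 0 0 0 0;0 23 0 0 0 0 0'; python3 -c "
from h import *
to(0,88,135)
look('side','s5');look('top','t5')"
```

```text
f,a [ 0.002 -0.383] knob mm [  0.3  56.1 139.1]
t: 4.85
eef_pos: [0.5285, 0.1245, 0.1355]
tool_rot: [0.462, 0.536, 0.461, -0.536]
contact_force: [0.1, -0.7, -0.2]
gripper_width: 0.002
t 4.85 shaker mm [-0.6 90.4] z 135.5 | F shaker [ 0.2 -0.7] Fz -0.2 w 0.00
shift tool mm [0.5 0.6 2.4]
side red 123 305.7073170731707 207.0081300813008
 knob shaker mm approx [-1.  51.2]
```

View pics/s5.png

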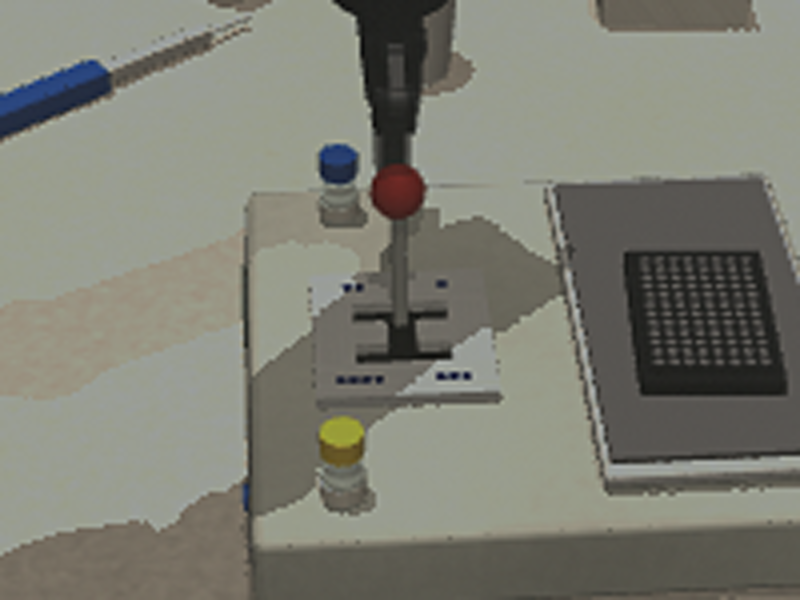

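View pics/t5.png

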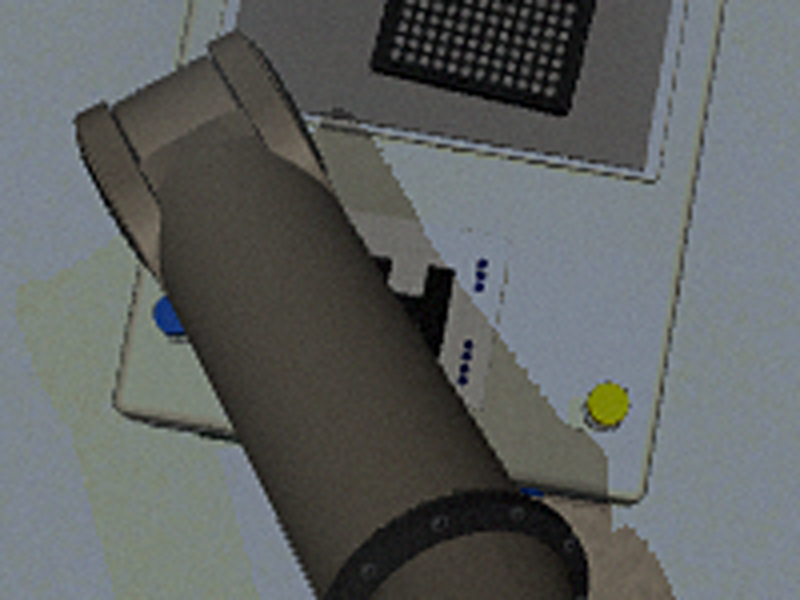

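The side view shows the knob at (398,191), level with the crossbar, with the fingers directly left of it. The arm blocks the top view. Next I push right.

```bash
python3 -m jog '0 0 8 0 0 0 0;0 0 4 0 0 0 0;0 0 4 0 0 0 0;0 0 4 0 0 0 0;0 0 4 0 0 0 0'; python3 -c "
from h import *
st()";python3 -m jog '0 0 4 0 0 0 0;0 0 4 0 0 0 0;0 0 4 0 0 0 0;0 0 4 0 0 0 0;0 0 4 0 0 0 0'; python3 -c "
from h import *
st()
look('side','s6')"
```

```text
t: 5.45
eef_pos: [0.5254, 0.1002, 0.1358]
tool_rot: [0.461, 0.537, 0.461, -0.536]
contact_force: [0.3, 3.7, 3.3]
gripper_width: 0.0
t 5.45 shaker mm [-0.  65.9] z 135.8 | F shaker [-0.2  3.7] Fz 3.3 w 0.00
t: 5.95
eef_pos: [0.5222, 0.0795, 0.1352]
tool_rot: [-0.461, -0.536, -0.461, 0.536]
contact_force: [-0.4, 3.0, 3.5]
gripper_width: -0.0
t 5.95 shaker mm [-0.1 45. ] z 135.2 | F shaker [-0.8  2.9] Fz 3.5 w -0.00
side red 132 306.75757575757575 213.02272727272728
 knob shaker mm approx [-0.1 26.1]
```

View pics/s6.png

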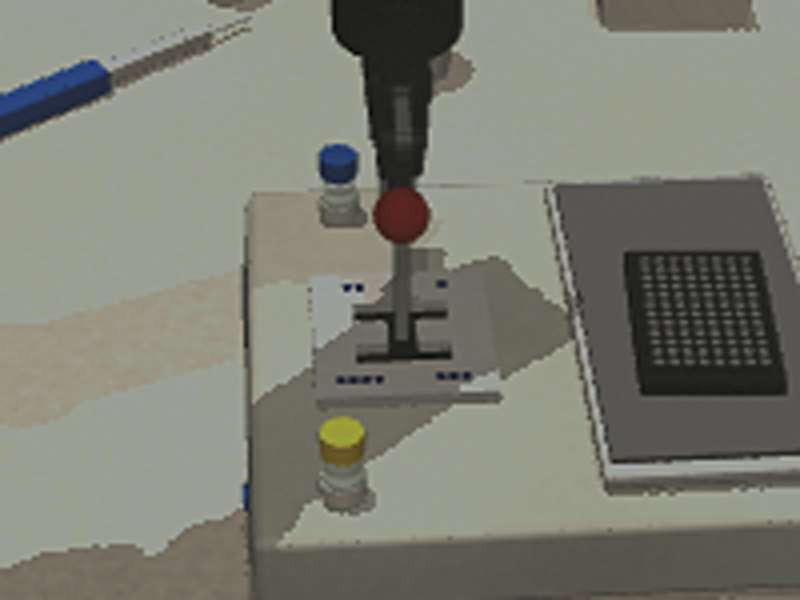

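The knob is crossing, now at (402,214), at about 3 N. I carry on.

```bash
python3 -m jog '0 0 4 0 0 0 0;0 0 4 0 0 0 0;0 0 4 0 0 0 0;0 0 4 0 0 0 0;0 0 4 0 0 0 0'; python3 -c "
from h import *
st()";python3 -m jog '0 0 4 0 0 0 0;0 0 4 0 0 0 0;0 0 4 0 0 0 0;0 0 4 0 0 0 0;0 0 4 0 0 0 0'; python3 -c "
from h import *
st()
look('side','s7')"
```

```text
t: 6.5
eef_pos: [0.5192, 0.0598, 0.1352]
tool_rot: [-0.461, -0.536, -0.461, 0.536]
contact_force: [0.5, 2.7, 2.1]
gripper_width: 0.002
t 6.50 shaker mm [-0.1 25. ] z 135.2 | F shaker [0.1 2.8] Fz 2.1 w 0.00
t: 7.0
eef_pos: [0.516, 0.04, 0.135]
tool_rot: [-0.461, -0.536, -0.461, 0.536]
contact_force: [0.5, 2.6, -0.4]
gripper_width: -0.002
t 7.00 shaker mm [-0.3  5. ] z 135.0 | F shaker [0.1 2.6] Fz -0.4 w -0.00
side red 142 307.82394366197184 224.04929577464787
 knob shaker mm approx [ -0.5 -17.9]
```

View pics/s7.png

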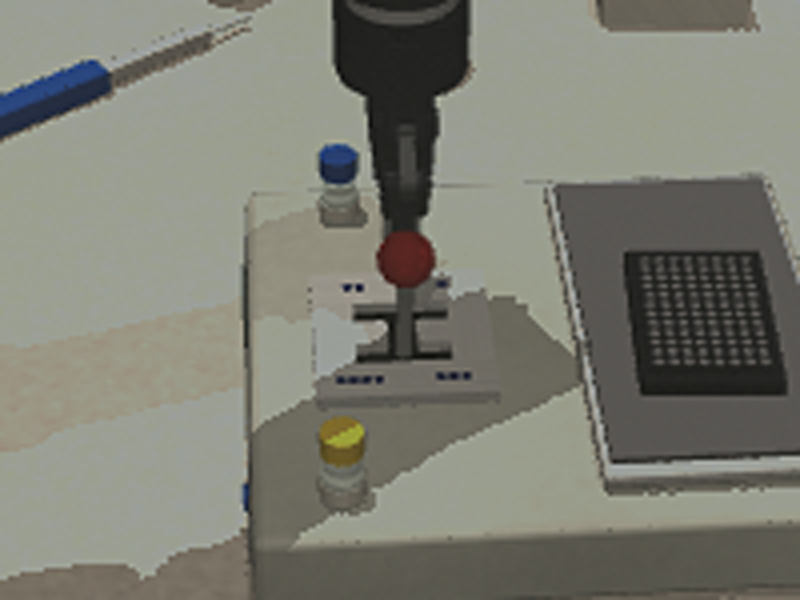

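```bash
python3 -m jog '0 0 4 0 0 0 0;0 0 4 0 0 0 0;0 0 3 0 0 0 0;0 0 3 0 0 0 0;0 0 2 0 0 0 0'; python3 -c "
from h import *
st()
look('side','s8')"
```

```text
t: 7.55
eef_pos: [0.5137, 0.0244, 0.1352]
tool_rot: [-0.461, -0.536, -0.461, 0.536]
contact_force: [0.2, 2.2, -3.0]
gripper_width: -0.0
t 7.55 shaker mm [ -0.2 -10.8] z 135.2 | F shaker [-0.1  2.2] Fz -3.0 w -0.00
side red 149 308.28859060402687 229.59731543624162
 knob shaker mm approx [ -0.9 -39.2]
```

View pics/s8.png

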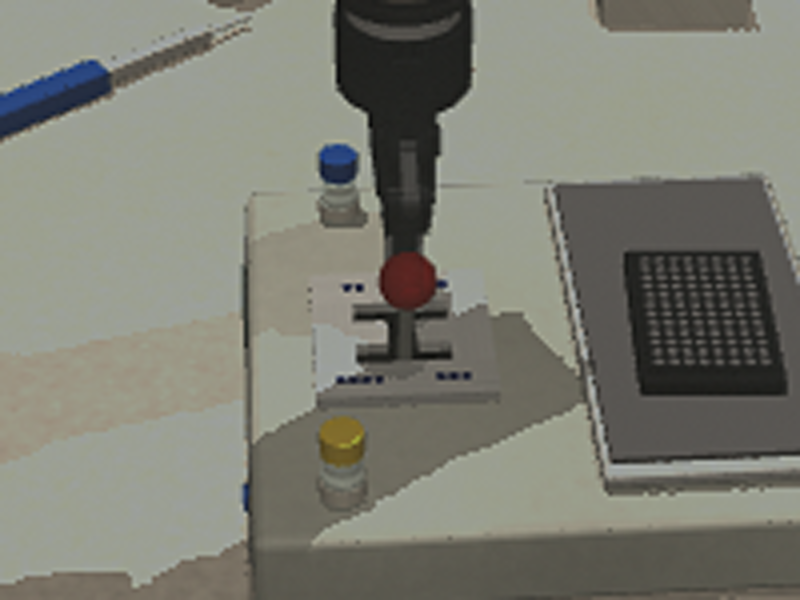

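```bash
python3 -m jog '0 0 2 0 0 0 0;0 0 2 0 0 0 0'|grep force; python3 -m jog '0 0 1.5 0 0 0 0'|grep force; python3 -m jog '0 0 1 0 0 0 0'; python3 -c "
from h import *
st()"
```

```text
contact_force: [-0.2, 2.9, -2.4]
contact_force: [0.1, 6.3, -5.0]
t: 8.0
eef_pos: [0.513, 0.0195, 0.1352]
tool_rot: [0.461, 0.537, 0.461, -0.536]
contact_force: [0.8, 7.7, -5.2]
gripper_width: -0.002
t 8.00 shaker mm [ -0.1 -15.7] z 135.2 | F shaker [-0.4  7.8] Fz -5.2 w -0.00
```

Fy rose to about 8 N, so the lever is against the right wall. I back off and go round behind the knob.

```bash
python3 -m jog '0 0 -12 0 0 0 0;0 -10 -12 0 0 0 0;0 -34 0 0 0 0 0;0 0 25 0 0 0 0;0 0 26 0 0 0 0'; python3 -c "
from h import *
st()
look('side','s9');look('top','t9')"
```

```text
t: 8.5
eef_pos: [0.4642, -0.0008, 0.1356]
tool_rot: [-0.462, -0.535, -0.462, 0.536]
contact_force: [0.6, -1.7, 0.0]
gripper_width: -0.003
t 8.50 shaker mm [-45.4 -43.1] z 135.6 | F shaker [ 0.9 -1.6] Fz 0.0 w -0.00
side red 143 308.38461538461536 231.1958041958042
 knob shaker mm approx [ -1.1 -45.2]
```

View pics/s9.png

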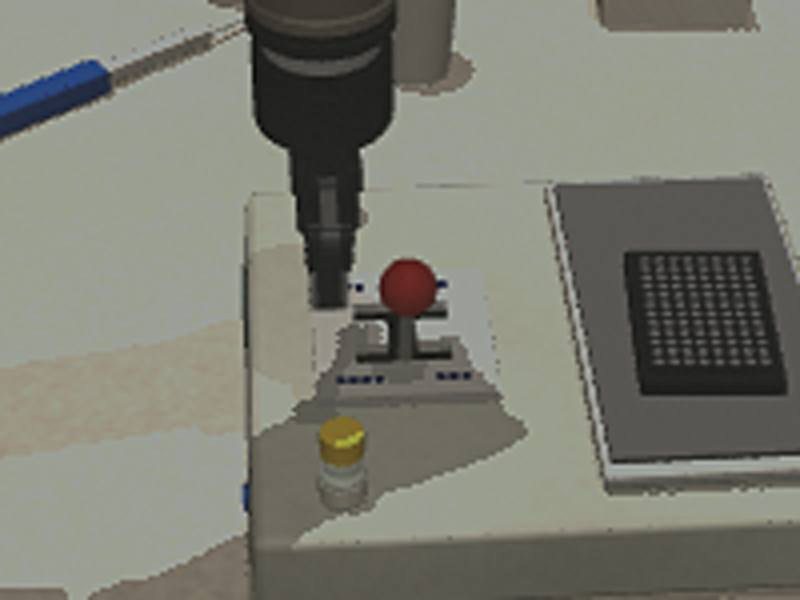

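View pics/t9.png

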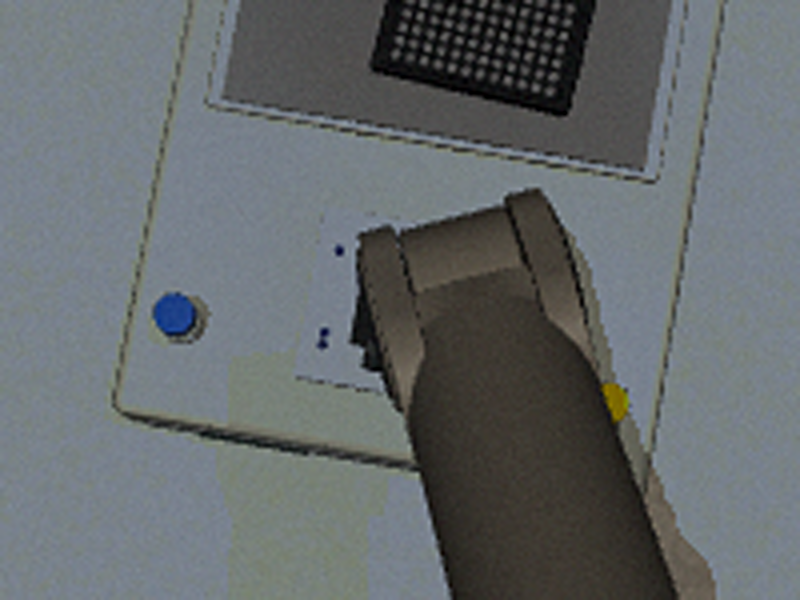

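The knob at (408,287) leans right, level with the crossbar. The fingers at (330,280) are behind it, so I push forward.

```bash
python3 -m jog '0 10 0 0 0 0 0;0 5 0 0 0 0 0;0 4 0 0 0 0 0;0 4 0 0 0 0 0;0 4 0 0 0 0 0'; python3 -c "
from h import *
st()";python3 -m jog '0 4 0 0 0 0 0;0 4 0 0 0 0 0;0 4 0 0 0 0 0;0 4 0 0 0 0 0;0 4 0 0 0 0 0'; python3 -c "
from h import *
st()
look('side','s10')"
```

```text
t: 9.1
eef_pos: [0.4911, -0.0052, 0.1349]
tool_rot: [-0.46, -0.535, -0.462, 0.537]
contact_force: [-5.2, 0.9, 3.0]
gripper_width: 0.001
t 9.10 shaker mm [-18.1 -43.4] z 134.9 | F shaker [-5.3  0.1] Fz 3.0 w 0.00
t: 9.6
eef_pos: [0.5108, -0.0081, 0.1346]
tool_rot: [-0.46, -0.535, -0.462, 0.537]
contact_force: [-5.3, 1.7, 0.6]
gripper_width: 0.004
t 9.60 shaker mm [  1.8 -43.4] z 134.6 | F shaker [-5.4  0.9] Fz 0.6 w 0.00
side red 144 320.61805555555554 231.53472222222223
 knob shaker mm approx [ 26.9 -48.4]
```

View pics/s10.png

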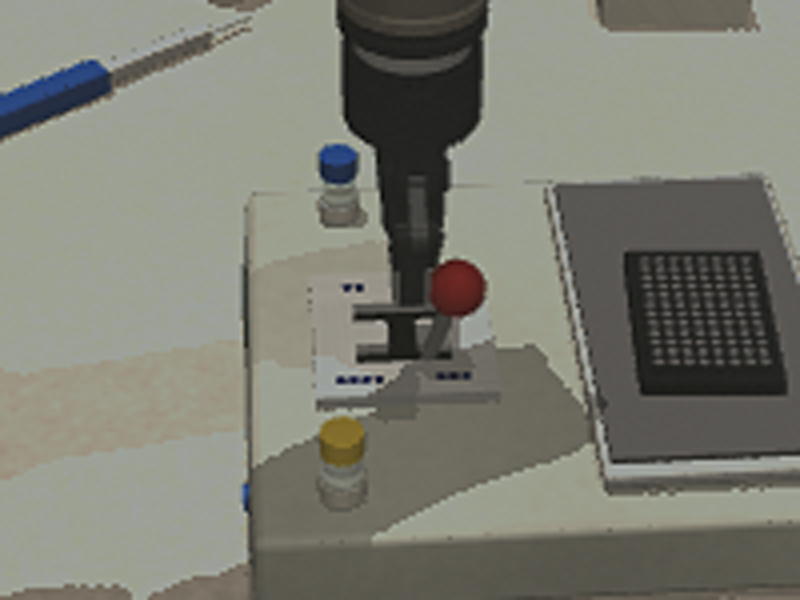

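```bash
python3 -m jog '0 4 0 0 0 0 0;0 4 0 0 0 0 0;0 3 0 0 0 0 0;0 3 0 0 0 0 0'|grep -E "force|eef"; python3 -m jog '0 2 0 0 0 0 0'|grep force;python3 -m jog '0 2 0 0 0 0 0'|grep force; python3 -c "
from h import *
st()
look('side','s11')"
```

```text
eef_pos: [0.524, -0.0102, 0.1341]
contact_force: [-4.9, 2.3, -4.0]
contact_force: [-4.5, 2.4, -4.1]
contact_force: [-6.8, 2.6, -4.2]
t 10.25 shaker mm [ 19.  -43.6] z 134.0 | F shaker [-7.2  1.5] Fz -4.2 w 0.00
side red 139 328.19424460431657 232.32374100719426
 knob shaker mm approx [ 44.  -52.5]
```

View pics/s11.png

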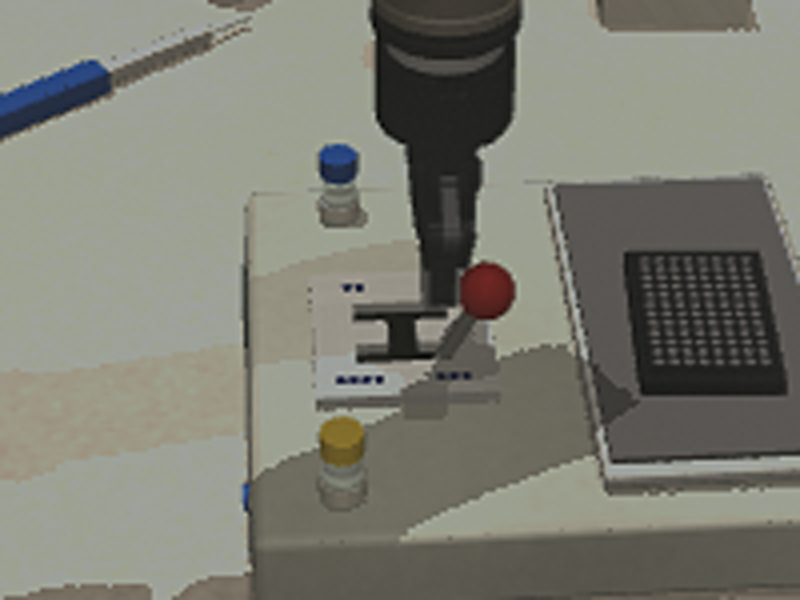

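```bash
python3 -m jog '0 1.5 0 0 0 0 0'|grep force;python3 -m jog '0 1 0 0 0 0 0'|grep force;  python3 -c "
from h import *
st();fit(487,291)"
```

```text
contact_force: [-9.0, 3.3, -1.6]
contact_force: [-10.9, 1.9, 0.6]
t 10.50 shaker mm [ 20.  -43.6] z 133.7 | F shaker [-11.1   0.3] Fz 0.6 w -0.00
f,a [0.308 0.312] knob mm [ 45.5 -43.9 136. ]
```

```bash
python3 -c "
from h import *
look('side','s12')"
```

```text
side red 143 328.5524475524476 232.37062937062936
 knob shaker mm approx [ 44.8 -52.8]
```

View pics/s12.png

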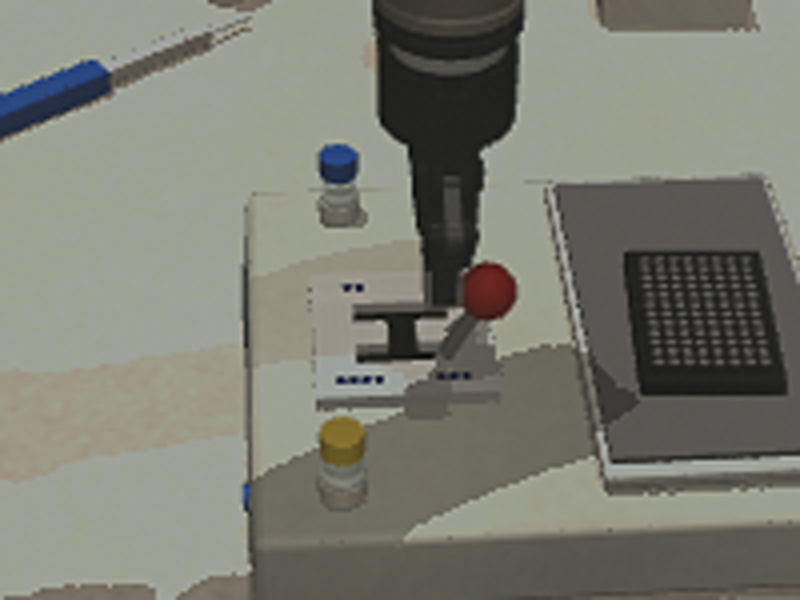

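Force grew by 4 N over the last 1 mm, from 7.2 to 11.1 N. That matches the gate's end wall, so the lever is home. I back off and retreat.

```bash
python3 -m jog '0 -5 0 0 0 0 0;0 -15 0 0 0 0 0;0 -25 0 0 0 0 0;-20 -25 0 0 0 0 0;-45 0 0 0 0 0 0';python3 -m jog '-45 0 0 0 0 0 0;0 0 45 0 0 0 0;0 0 45 0 0 0 0;0 0 45 0 0 0 0;0 0 45 0 0 0 0';python3 -m jog '0 0 45 0 0 0 0;0 0 45 0 0 0 0;0 0 45 0 0 0 0;0 0 45 0 0 0 0;0 0 0 0 0 0 0'; python3 -c "
from h import *
st();look('side','s13');look('top','t13')
p,d=bot.read_camera('side');cv2.imwrite('pics/full.png',p[:,:,::-1])"
```

```text
t: 11.05
eef_pos: [0.4583, -0.0015, 0.1981]
tool_rot: [-0.46, -0.534, -0.463, 0.538]
contact_force: [1.9, -0.7, 0.4]
gripper_width: -0.0
t: 11.55
eef_pos: [0.4367, -0.1816, 0.2464]
tool_rot: [0.462, 0.537, 0.46, -0.536]
contact_force: [1.8, -0.3, -0.6]
gripper_width: 0.004
t: 12.05
eef_pos: [0.407, -0.365, 0.2459]
tool_rot: [-0.46, -0.538, -0.457, 0.539]
contact_force: [-0.4, -0.3, -0.3]
gripper_width: -0.001
t 12.05 shaker mm [ -47.1 -411.8] z 245.9 | F shaker [-0.4 -0.3] Fz -0.3 w -0.00
side red 151 328.25165562913907 232.33774834437085
 knob shaker mm approx [ 44.2 -52.6]
top red 146 324.986301369863 223.86301369863014
 knob shaker mm approx [ 46.5 -45.3]
```

View pics/s13.png

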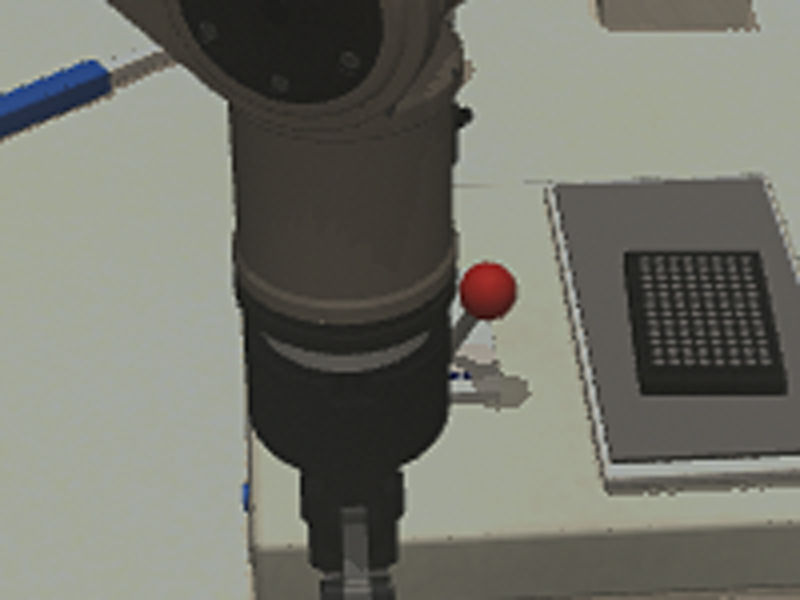

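View pics/t13.png

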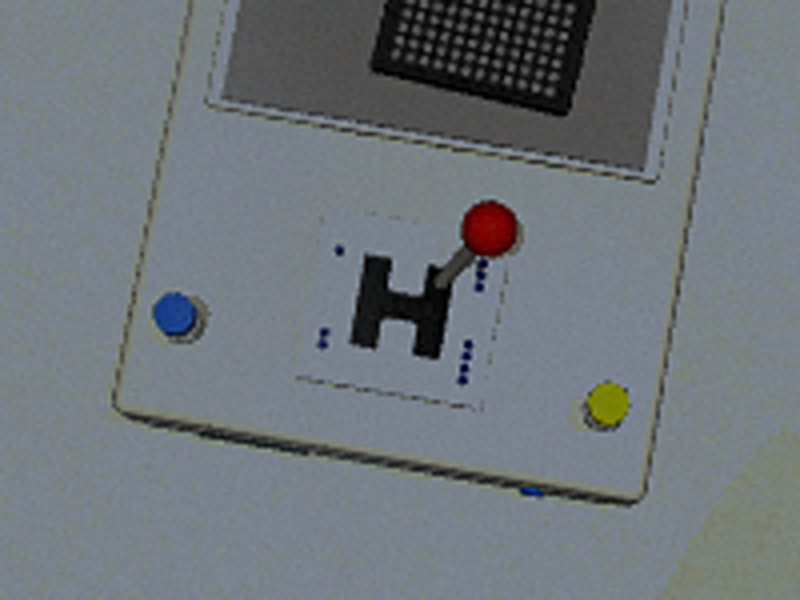

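View pics/full.png

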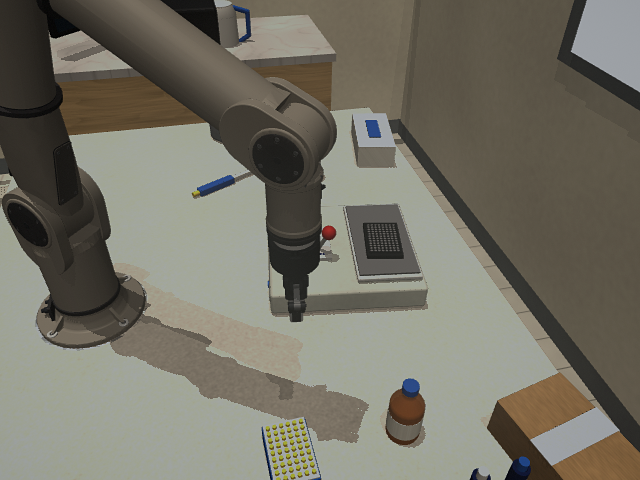

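```bash
python3 -c "
from h import *
def ctr(n,a,b):
    u,v=map(int,proj(n,[*G,.1]));return u-100+a/4-.375,v-75+b/4-.375
def tri(t,s):
    o1,d1=ray('top',*t);o2,d2=ray('side',*s)
    k=np.linalg.lstsq(np.c_[d1,-d2],o2-o1,rcond=None)[0];a=o1+k[0]*d1;b=o2+k[1]*d2
    print((a-b).round(4),A.T@((a+b)[:2]/2-G),(a+b)[2]/2)
tri(ctr('top',490,229),ctr('side',488,291))
fit(490,229,'top')
g=px_z('top',*ctr('top',402,306),.075);print('gate mid seen',A.T@(g[:2]-G))
"
```

```text
[ 0.0016 -0.0002  0.0003] [ 0.04662754 -0.04555987] 0.14246490747186713
f,a [0.325 0.326] knob mm [ 47.9 -45.5 134.7]
gate mid seen [0.00135328 0.00169614]
```

```bash
python3 -c "
from station import bot
print(bot.hand_in())"
```

```text
the job is handed in; nothing more can be done
None
```

The lever is in the third slot, against its front end wall, and the job is handed in at about 12 s. I worked with the fingers shut:
- **To the crossbar:** I pushed the knob forward from the rear left until it was level with the crossbar.
- **Across:** I pushed it right until it met the column wall. Pushing took about 3 N and peaked at about 8 N sideways.
- **Into slot three:** I went round behind the knob and pushed it forward. At the end the force rose at about 4 N/mm to about 11 N, which matches the gate's end wall.

**Last checks:** With the arm withdrawn and touching nothing, the cameras put the knob at about x = 47, y = -45, z = 142 mm in the shaker's frame. That is 3 mm from the nominal x = 50 and 3 mm from y = -42. I put this down to errors in my estimate of the gate's position and in the calibration. I relied on the wall force to judge it fully home and did not push harder to confirm.

By eye in the final pictures, the microplate, both vials, the tip box and the reagent bottle are where they started. The arm partly hid the pipette and covered the beaker in the last side view, but it never went near either.

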